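# Set the hold-down stop of a clay press with a setting block

## Task

The hold-down stop of the clay stamping press is set too high: put the sprung T-key on the stop screw's square head and screw it down until the stop nips the setting block lying under it just enough to drag lightly, without ever jamming it. Then take the key off and draw the block out along the bed, away from the press frame, against that light drag, and leave it lying flat on the bed clear of the stop. Finish with the key standing upright in its own hole in the tool stand again and the other things on the bench where they were.

Things in the scene. Friction and masses are not known exactly. Their poses are not given: they have to be found in the camera images.
- press: Fixed grey cast-iron hand lever press. Origin: on the bench below the stop screw's axis; y runs along its bed, the press frame (330 mm high, its lever higher) is at y = -145 to -260 mm. Bed top 22 mm above the bench, x -75 to 105, y -260 to 170 mm. Two pallet guides 6 mm high run along y at x = -54 and 54 mm.
- stop_axis (a point): Point on the bed's top below the stop screw, axes as the press; the block is drawn out to its +y. Over it a bracket arm 36 mm wide comes from a post at x = 64 to 98 mm to a round boss, 42 mm across, on the screw's axis, 40 to 68 mm above this point.
- screw_head (a point): Centre of the top of the stop screw's square steel head: 14 mm square, 16 mm high, its top 4 mm bevelled to 8 mm square, sides along this point's x and y, on a round collar 28 mm across. Upright. Clockwise from above screws it down, 8 mm a turn; about 0.08 N m turns it and it stays where left.
- stop_screw: The stop screw with its foot; origin on its axis 20 mm below the head's top, z up. Foot: flat rubber cap 30 mm across, gives 1 mm at 12 N. Its underside is 70.5 to 73.5 mm below the head's top (differs), 0.5 to 3.8 mm above the block at the start: feel for it. Each newton on the block adds 0.015 N m to turning it; a third to a half stays at rest. Light nip: 1.5 to 10 N; over 18 N jams.
- block: Setting block: plain ground steel bar 30 x 160 x 20 mm (x, y, z), 0.6 to 0.9 kg. Origin: centre of its underside. It lies on the bed along the press's y, under the screw.
- block_inner (a point): Middle of the underside edge of the block's inner end (-80 mm in the block's y); at the start 36 to 46 mm past the stop's axis, on its -y side.
- key: Sprung steel torque T-key, 117 mm long, 0.3 kg, upright in a hole of the stand. Origin: centre of its lower end, z up. Lower end: round socket 28 mm across with a square opening 15 mm wide, 17 mm deep, sides along the key's x and y at no load; it twists against the bar 0.1 rad per 0.06 N m. A pointer shows the twist on a dial 40 mm across, 66 to 85 mm up.
- key_grip (a point): Middle of the key's cross bar (90 mm long in x, 16 mm wide in y, 99 to 117 mm above the key's lower end), 112 mm above that end; axes as the key. With the TCP here the fingers close on the bar's flat sides along y.
- stand: Fixed wooden tool stand 64 x 180 x 45 mm (x, y, z). Origin: centre of its underside. Three round holes 33 mm wide, 30 mm deep (floor 15 mm above the bench) at y = -58, 0, +58 mm.
- stamp_a: Wood-handled stamp, 27 mm across and 84 mm high, upright in a hole of the stand (top 99 mm above the bench). Leave alone.
- stamp_b: Second stamp, same as the first. Leave alone.
- hammer: Claw hammer, 260 mm long, lying flat on the bench. Leave alone.
- cup: White paper brush cup, 76 mm across and 105 mm high, two brushes in it. Leave alone.

How it is judged:
By the outcome, as a careful person would: the job done as asked, in the order asked, and still so for the second after the job is handed in, with the robot touching nothing.
It also fails if it takes over 72 s, if anything falls off the work surface, if the arm or the gripper's body presses on something with over 40 N, if the wrist force passes 120 N, or if a joint passes its speed limit or range.

## Robot

A 6-joint arm with a two-finger parallel gripper is mounted at the origin on the work surface. World frame = base frame: x ahead of the robot, y to its left, z up, the work surface at z = 0. Lengths are in m, angles in degrees, forces in N, time in s.
With the tool pointing down it reaches from about 0.25 to 0.725 m from the base axis. Payload 9.7 kg.
Tool frame: the origin (TCP) lies between the finger pads, 19 mm behind the fingertips; this is the grasp point; z points along the fingers, y is the line along which they close (so a half turn about z gives the same grasp; the last joint's range is limited). The gripper opens to 85 mm and grips with 20 to 120 N. Pads are 22 mm wide; open, the fingers measure 114 mm over their backs; the gripper's body (76 mm by 85 mm) begins 54 mm behind the grasp point. The pads swing forward as they close: fully open they stand 13 mm farther back than shut.
Start: joints at [66.979, 4.979, 10.078, 95.1, 0, 90], TCP at [0.215, 0.506, 0.25] pointing down, gripper open.
Joint ranges: [-179.16, 179.16], [-48.56, 103.87], [-65.8, 70.77], [-126.05, 130.52], [-82.76, 87.17], [-180, 180]. Speed limits (degrees/s): [127.2, 127.2, 147.25, 180, 180, 180].

## Interface

Orientations are given as [roll, pitch, yaw] about the fixed x, y, z axes, in that order (R = Rz(yaw) Ry(pitch) Rx(roll)).
In Python, from workcell import bot gives the robot as it stands.
- The arm moves only by the tool arm_command, never from a script. Its argument "series" is a list of rows, each a list of 4 numbers: the shift along the tool's x, y, z in m, then the turn about the tool's z in rad. A call has exactly 5 rows; each row is the pose to reach, as a shift and turn from the pose commanded when the call began, along the tool's axes at that moment; what a row does not reach only later rows make up. A row lasts 1/10 s, in which the tool goes at most 50 mm and 8.59 degrees, less where a joint would pass 70% of its speed; a pose out of reach is approached as far as the arm can. A call with a gripper value outside its range is refused whole. "hand" is the finger opening in m, from 0 to 0.0854, set as the call begins (left out, the last holds). The fingers move at their own pace and stop on an object; "grip_force" is the grip in N (left out, the last holds). Time passes only in rows, so rows that repeat a pose let the fingers close, or fill a call up. It gives the time, the measured TCP pose, the force, the opening and the grip force at its end, in the units of the state.
- bot.get_obs(): the state, without advancing time (a new reading comes with each control period).
- bot.camera(name): name is "side" or "top"; returns a dict with "color" (400x640x3 uint8, blue, green, red), "camera_matrix" (3x3 intrinsics, pixels), "dist_coeffs" ([k1, k2, p1, p2, k3] as OpenCV has them; the pictures are not rectified), "xyz" and "orientation" of the camera in the world. Camera axes: x right, y up, looking along -z (the intrinsics and any distortion apply to the point x, -y, -z); pixel columns grow to the right and rows downward; lengths in m; the calibration is good to about 2 mm. A picture is of the moment at which its call begins. There is no depth.
- bot.job_done(): hands the job in; it is judged then, once.
Trained networks look in the newest picture that a camera, given by its name, has taken for a name from the list of things; names that differ only in an ending like _2 or _b are one class to them, and where a whole thing is asked for, a point or a joint stands for the part that bears it (a point fixed in the world has none). Each returns a list of dicts, best first, with "confidence" (0 to 1); they miss things now and then, are a little off and sometimes report something else, mostly with a low value. They report only what shows in the picture. A call takes as long as a camera call.
- bot.find_in(camera, target): "location" ([column, row] in pixels, amid what is visible of it).
- bot.mark_of(camera, target): "location" ([column, row] in pixels: a listed point, or the origin of a listed thing).
The state is a dict: "time": time; "q": joint angles; "qd": joint speeds; "joint_efforts": joint torques, N m; "ee_pos": TCP position; "tcp_rot": TCP orientation; "wrist_force": force on the tool from outside, world axes, zero at the start; "torque": the same for the moment, N m; "opening": finger opening in m; "grasp_force": force on a finger pad.
Only numpy, scipy, OpenCV 4.12 (cv2) and the standard library are available. Lean on these libraries where they do the work, as an engineer would, in place of code of your own. Each camera call takes 0.05 s, during which the arm holds its last target. There are 200 camera calls.

## Working session

There is one attempt and no reset: what is moved stays moved. The work goes in short steps, Python scripts to look and compute and a tool call to move; the robot and the scene stay as the last step left them, time stands still between calls to the robot, and variables do not carry over. Pictures are saved under pics/ and viewed, at most 10 in all, crops included, and the job is handed in when it is done.

Besides the shell and the picture viewer there is one more tool, called after "Emit:" as a command line: name --pt "numbers of a row" for each row, then --argument value for the rest. arm_command: Moves the arm, as the interface text tells. Its arguments: {"type":"object","properties":{"series":{"type":"array"},"hand":{"type":"number"},"grip_force":{"type":"number"}},"required":["series"]}

```bash
mkdir -p pics
cat > h.py <<'E'
import numpy as np, cv2
from scipy.spatial.transform import Rotation as R
from workcell import bot
def cam(n):
    return bot.camera(n)
def rot(c):
    o=np.array(c['orientation'],float)
    return R.from_euler('xyz',o,degrees=True).as_matrix() if o.size==3 else (o if o.shape==(3,3) else R.from_quat(o).as_matrix())
def ray(c,px):
    u=cv2.undistortPoints(np.array([[px]],float),np.array(c['camera_matrix']),np.array(c['dist_coeffs']))[0,0]
    d=rot(c)@np.array([u[0],-u[1],-1]); return np.array(c['xyz']),d
def atz(c,px,z):
    o,d=ray(c,px); return o+d*(z-o[2])/d[2]
def tri(c1,p1,c2,p2):
    o1,d1=ray(c1,p1);o2,d2=ray(c2,p2)
    s=np.linalg.lstsq(np.c_[d1,-d2],o2-o1,rcond=None)[0]
    a=o1+s[0]*d1;b=o2+s[1]*d2
    return (a+b)/2,np.linalg.norm(a-b)
def proj(c,P):
    P=np.atleast_2d(P); M=rot(c).T; q=(P-np.array(c['xyz']))@M.T; q=q*[1,-1,-1]
    return cv2.projectPoints(q,np.zeros(3),np.zeros(3),np.array(c['camera_matrix']),np.array(c['dist_coeffs']))[0][:,0]
E
python3 - <<'E'
from h import *
np.set_printoptions(precision=4,suppress=True)
C={n:cam(n) for n in('side','top')}
for n,c in C.items():
    cv2.imwrite(f'pics/{n}0.png',c['color']); print(n,c['xyz'],c['orientation'],np.array(c['camera_matrix']).round(1).tolist())
for t in ['press','stop_axis','screw_head','stop_screw','block','block_inner','key','key_grip','stand','stamp_a','hammer','cup']:
    r={n:bot.mark_of(n,t) for n in C}
    for n in C: print(t,n,[(np.round(d['location'],1).tolist(),round(d['confidence'],2)) for d in r[n][:2]])
    if all(r.values()): print('   ',*tri(C['side'],r['side'][0]['location'],C['top'],r['top'][0]['location']))
o=bot.get_obs();print(o)
E
```

```text
side [ 0.2737 -0.3764  0.6988] [ 43.9865  -0.2792 -30.0715] [[378.6, 0.0, 315.3], [0.0, 378.6, 198.0], [0.0, 0.0, 1.0]]
top [0.4237 0.1092 0.9454] [ 10.1482   0.7771 -91.2631] [[458.2, 0.0, 325.2], [0.0, 458.2, 203.8], [0.0, 0.0, 1.0]]
press side [([363.3, 282.3], 0.67)]
press top [([412.5, 209.1], 0.68)]
    [ 0.5764 -0.0627  0.0048] 0.0004075141672491092
stop_axis side [([367.6, 276.5], 0.61), ([360.7, 262.4], 0.5)]
stop_axis top [([415.5, 204.8], 0.95), ([240.6, 258.8], 0.21)]
    [ 0.582  -0.0655  0.0266] 0.0006103087769306125
screw_head side [([370.9, 246.4], 0.54)]
screw_head top [([422.6, 197.5], 0.42)]
    [ 0.5789 -0.0607  0.1264] 0.0025100147291989673
stop_screw side [([368.1, 258.0], 0.51)]
stop_screw top [([416.2, 196.9], 0.54)]
    [ 0.5858 -0.0565  0.08  ] 0.0045817627228025275
block side [([358.2, 264.4], 0.66), ([252.1, 190.5], 0.18)]
block top [([394.3, 204.0], 0.7)]
    [ 0.5873 -0.0245  0.0142] 0.0015406228832701334
block_inner side [([378.1, 295.1], 0.92), ([266.7, 207.2], 0.64)]
block_inner top [([433.9, 207.7], 0.83)]
    [ 0.5788 -0.1062  0.0142] 0.004200465016
[... 577 characters left out ...]
ammer top [([265.9, 154.6], 0.59), ([408.3, 206.2], 0.42)]
    [0.7043 0.2391 0.0136] 0.010644965506644455
cup side [([287.6, 155.5], 0.77)]
cup top [([197.5, 186.6], 0.69)]
    [0.6328 0.3888 0.0025] 0.007152330254577734
{'time': 1.3, 'q': array([66.98  ,  4.9772, 10.0785, 95.0993,  0.0005, 89.9975]), 'qd': array([ 0.0369, -0.0045,  0.0736,  0.0286,  0.0473, -0.1108]), 'joint_efforts': array([  0.0016, -52.0106,  46.4857,   0.0019,   0.0001,  -0.    ]), 'ee_pos': array([0.2151, 0.5062, 0.25  ]), 'tcp_rot': array([179.998 ,  -0.0005, 156.9826]), 'wrist_force': array([ 0.0982, -1.0272,  0.8661]), 'torque': array([ 0.0136, -0.0227,  0.0038]), 'grasp_force': 0.0, 'opening': 0.08541657902127847}
```

View pics/top0.png

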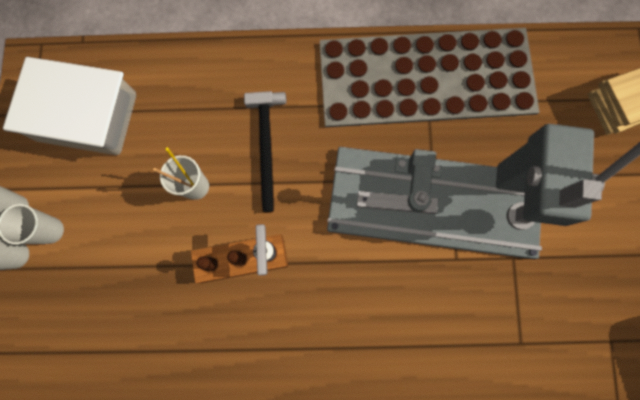

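View pics/side0.png

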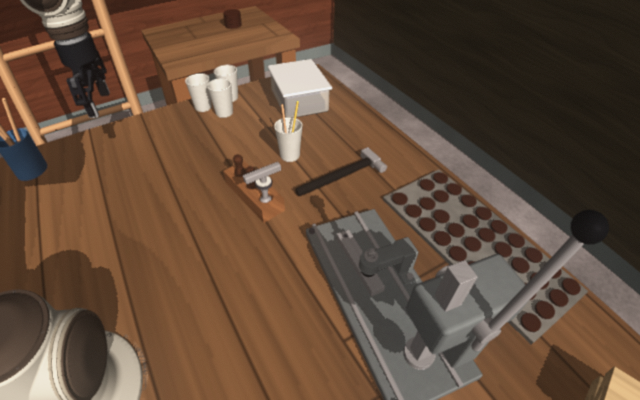

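Run:
```python
import cv2,numpy as np
t=cv2.imread('pics/top0.png');s=cv2.imread('pics/side0.png')
z=lambda i,a,b,w,h,k:cv2.resize(i[b:b+h,a:a+w],None,fx=k,fy=k,interpolation=cv2.INTER_CUBIC)
A=z(t,185,210,110,75,5.0) # 550x375
B=z(t,325,140,220,125,3.6)
cv2.imwrite('pics/c1.png',np.hstack([z(t,187,215,105,70,3.8),z(s,220,145,105,80,3.8)[:266]]))
cv2.imwrite('pics/c2.png',B)
```

```text
(no output)
```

View pics/c1.png

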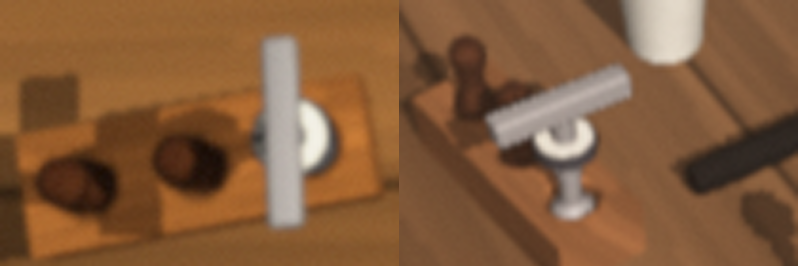

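View pics/c2.png

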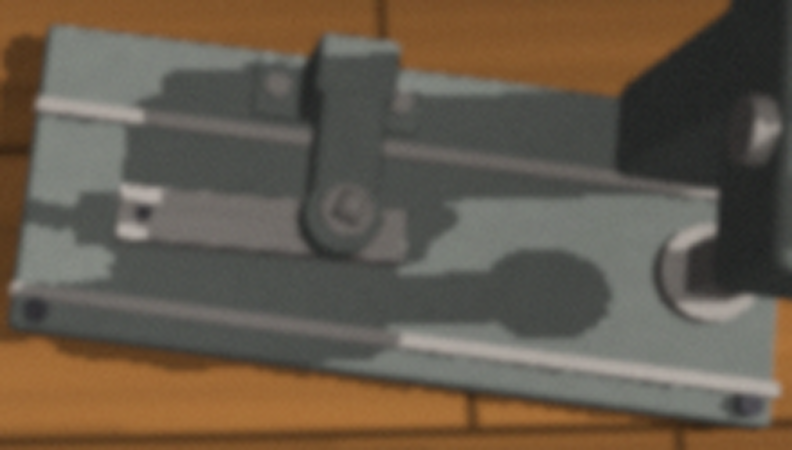

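Run:
```python
from h import *
np.set_printoptions(precision=4,suppress=True)
t=cam('top');s=cam('side')
f=lambda p,k,o:(np.array(p)+.5)/k-.5+o
P=lambda *p:f(p,3.6,[325,140]); K=lambda *p:f(p,3.8,[187,215]); S=lambda *p:f((p[0]-399,p[1]),3.8,[220,145])
loc=np.array([[.105,.170],[-.075,.170],[-.075,-.260]])
w=np.array([atz(t,P(*p),.022)[:2] for p in[(52,27),(12,325),(770,422)]])
print(w)
lm,wm=loc.mean(0),w.mean(0);a=(loc-lm);b=(w-wm)
th=np.arctan2((a[:,0]*b[:,1]-a[:,1]*b[:,0]).sum(),(a*b).sum());Rm=np.array([[np.cos(th),-np.sin(th)],[np.sin(th),np.cos(th)]])
o=wm-Rm@lm;print('press',o,np.degrees(th),'res',(Rm@a.T).T+wm-w)
print('head',atz(t,P(348,207),.116),'block end',atz(t,P(119,211),.042),atz(t,P(407,235),.042))
k=[atz(t,K(*p),.132)[:2] for p in[(263,38),(297,38),(303,226),(269,228)]];k=np.array(k);print('bar',k,k.mean(0))
d=k[0]+k[1]-k[2]-k[3];print('ang x',np.degrees(np.arctan2(d[1],d[0])),np.linalg.norm(d)/2)
# stand corners at z=.045
st=np.array([atz(t,K(*p),.045)[:2] for p in[(365,80),(380,192),(32,257),(20,130)]]);print('stand',st,st.mean(0))
# side bar top ends
e=np.array([atz(s,S(*p),.132)[:2] for p in[(487,117),(627,66),(497,146-12),(630,88)]]);print('side bar',e)
# verify bar centre by tri : side bar-top centre ~ (558,95)
print(tri(t,K(283,132),s,S(557,96)), tri(t,P(348,207),s,bot.mark_of('side','screw_head')[0]['location']))
```

```text
[[ 0.7089  0.0864]
 [ 0.5352  0.1137]
 [ 0.4707 -0.3069]]
press [ 0.5824 -0.0642] -8.623138368275713 res [[ 0.0028  0.0017]
 [-0.0015  0.0014]
 [-0.0014 -0.0032]]
head [ 0.5804 -0.0599  0.116 ] block end [0.5953 0.0525 0.042 ] [ 0.5778 -0.1068  0.042 ]
bar [[0.5345 0.2423]
 [0.5341 0.2262]
 [0.4463 0.2233]
 [0.4457 0.2391]] [0.4902 0.2327]
ang x 1.9407250419699542 0.08837922054354416
stand [[0.5231 0.2033]
 [0.4651 0.1959]
 [0.4359 0.375 ]
 [0.5011 0.383 ]] [0.4813 0.2893]
side bar [[0.4456 0.2354]
 [0.5366 0.2354]
 [0.4451 0.219 ]
 [0.5293 0.2166]]
(array([0.4897, 0.2331, 0.1306]), np.float64(0.0009260447762536393)) (array([ 0.5839, -0.0617,  0.1157]), np.float64(0.00744965722778421))
```

Emit:
arm_command --pt "-0.036 -0.0144 0 -0.0435" --pt "-0.072 -0.0288 0 -0.087" --pt "-0.108 -0.0432 0 -0.1304" --pt "-0.144 -0.0576 0 -0.1738" --pt "-0.18 -0.072 0 -0.2173" --hand 0.05

```text
time: 1.95
ee_pos: [0.3535, 0.3683, 0.2501]
tcp_rot: [180.0, 0.0, 169.5]
wrist_force: [-0.4, 0.6, 0.3]
opening: 0.0496
grasp_force: 0.0
```

Emit:
arm_command --pt "-0.032 -0.0218 0 -0.0435" --pt "-0.064 -0.0436 0 -0.087" --pt "-0.096 -0.0654 0 -0.1304" --pt "-0.128 -0.0872 0 -0.1738" --pt "-0.16 -0.109 0 -0.2173"

```text
time: 2.45
ee_pos: [0.4908, 0.2317, 0.2501]
tcp_rot: [180.0, 0.0, -178.0]
wrist_force: [0.5, 1.2, -0.3]
opening: 0.0501
grasp_force: 0.0
```

```bash
cat >> h.py <<'E'
def go(p,yaw):
    o=bot.get_obs(); y=o['tcp_rot'][2]; r=R.from_euler('xyz',[180,0,y],degrees=True)
    d=r.inv().apply(np.array(p)-o['ee_pos']); t=-np.radians((yaw-y+180)%360-180)
    print('at',o['ee_pos'].round(4),y.round(2),'q1,q6',o['q'][[0,5]].round(1),'shift',d.round(4),'turn',round(t,4))
E
python3 - <<'E'
from h import *
go([.490,.233,.127],181.9)
t=cv2.imread('pics/top0.png')
a=cv2.resize(t[180:215,402:440],None,fx=14,fy=14,interpolation=cv2.INTER_CUBIC)
cv2.imwrite('pics/c3.png',cv2.normalize(a,None,0,255,cv2.NORM_MINMAX))
E
```

```text
at [0.4908 0.2317 0.2501] -178.02 q1,q6 [25.3 23.3] shift [0.0008 0.0013 0.1231] turn 0.0014
```

View pics/c3.png

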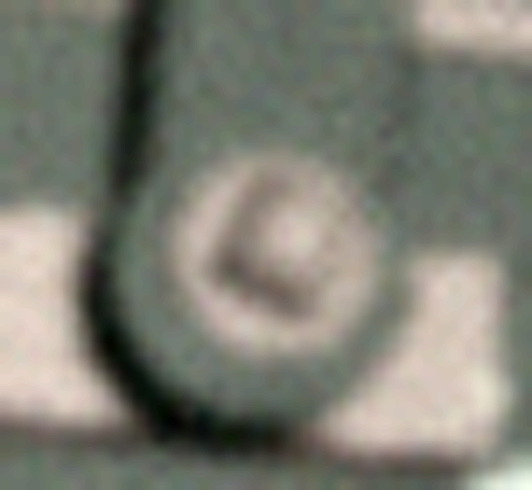

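Emit:
arm_command --pt "0.0008 0.0013 0.03 0" --pt "0.0008 0.0013 0.06 0" --pt "0.0008 0.0013 0.09 0" --pt "0.0008 0.0013 0.115 0" --pt "0.0008 0.0013 0.123 0"

```text
time: 2.95
ee_pos: [0.4879, 0.2337, 0.1242]
tcp_rot: [-179.9, -0.2, -178.1]
wrist_force: [-0.1, 0.4, 0.1]
opening: 0.0501
grasp_force: 0.0
```

Emit:
arm_command --pt "0 0 0 0" --pt "0 0 0 0" --pt "0 0 0 0" --pt "0 0 0 0" --pt "0 0 0 0" --hand 0.005 --grip_force 60

```text
time: 3.45
ee_pos: [0.4898, 0.2347, 0.1287]
tcp_rot: [179.9, 0.2, -178.1]
wrist_force: [-0.3, -0.6, 6.0]
opening: 0.0149
grasp_force: 59.8
```

Run:
```python
from h import *
t=cam('top');o=bot.get_obs();print(o['opening'],o['grasp_force'],o['torque'])
p=lambda x,y:(np.array([x,y])+.5)/14-.5+[402,180]
for z in(.114,.118): print(atz(t,p(290,238),z),atz(t,p(277,255),z-.016))
```

```text
0.015026152964456141 59.750827692914754 [-0.06682785  0.08618076  0.02029374]
[ 0.58187084 -0.06211197  0.114     ] [ 0.58263553 -0.06352679  0.098     ]
[ 0.58110965 -0.0612878   0.118     ] [ 0.58188511 -0.0627115   0.102     ]
```

Emit:
arm_command --pt "0 0 -0.02 0" --pt "0 0 -0.05 0" --pt "0 0 -0.085 0" --pt "0 0 -0.12 0" --pt "0 0 -0.135 0"

```text
time: 4.0
ee_pos: [0.4895, 0.2345, 0.2657]
tcp_rot: [179.9, 0.2, -178.1]
wrist_force: [0.2, 0.7, -2.3]
opening: 0.0144
grasp_force: 59.1
```

Emit:
arm_command --pt "-0.008 -0.03 0 -0.103" --pt "-0.016 -0.06 0 -0.206" --pt "-0.0245 -0.09 0 -0.309" --pt "-0.0327 -0.12 0 -0.412" --pt "-0.0408 -0.1495 0 -0.515"

```text
time: 4.5
ee_pos: [0.5349, 0.085, 0.2622]
tcp_rot: [-180.0, 0.0, -148.4]
wrist_force: [0.6, 0.6, -2.9]
opening: 0.0151
grasp_force: 59.1
```

Run:
```python
from h import *
go([.582,-.062,.262],-119)
```

```text
at [0.5349 0.085  0.2622] -148.36 q1,q6 [  9.  -22.6] shift [ 0.037  -0.1499  0.0002] turn -0.5125
```

Emit:
arm_command --pt "0.0075 -0.03 0 -0.1025" --pt "0.015 -0.06 0 -0.205" --pt "0.022 -0.09 0 -0.3075" --pt "0.03 -0.12 0 -0.41" --pt "0.037 -0.15 0 -0.5125"

```text
time: 5.0
ee_pos: [0.5814, -0.0624, 0.2621]
tcp_rot: [180.0, -0.0, -119.0]
wrist_force: [0.6, -0.2, -2.3]
opening: 0.0146
grasp_force: 59.1
```

Run:
```python
from h import *
C={n:cam(n) for n in('side','top')}
go([.582,-.062,.262],-119)
p=bot.get_obs()['ee_pos']
for n in C:
  for q in('key','key_grip','screw_head'): print(n,q,[(np.round(d['location'],1),round(d['confidence'],2)) for d in bot.mark_of(n,q)[:1]])
  print(proj(C[n],[p,p-[0,0,.112],[.582,-.062,.116]]).round(1).tolist())
s=cv2.resize(C['side']['color'][170:290,310:430],None,fx=4,fy=4,interpolation=cv2.INTER_CUBIC)
cv2.imwrite('pics/s1.png',s)
```

```text
at [ 0.5819 -0.0641  0.2614] -119.23 q1,q6 [ -6.3 -67. ] shift [-0.0019  0.0009 -0.0006] turn -0.004
side key [(array([372.3, 240.8]), 0.94)]
side key_grip []
side screw_head [(array([374.8, 251. ]), 0.44)]
[[382.2, 197.1], [374.1, 239.7], [371.4, 249.7]]
top key [(array([429.4, 193. ]), 0.97)]
top key_grip [(array([443.5, 177.6]), 0.82)]
top screw_head [(array([423.4, 199.4]), 0.58)]
[[442.3, 178.0], [427.3, 192.7], [422.4, 196.3]]
```

View pics/s1.png

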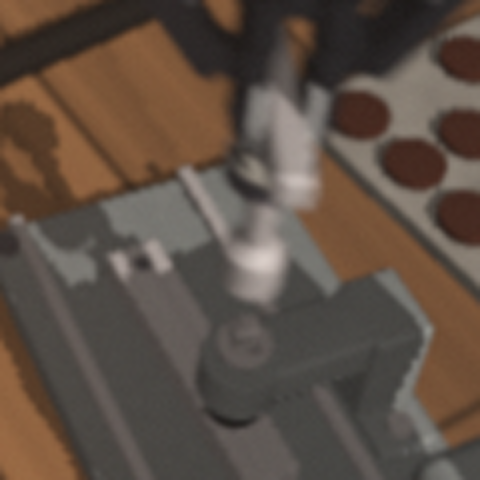

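Emit:
arm_command --pt "0 0 0.01 0" --pt "0 0 0.02 0" --pt "0 0 0.028 0" --pt "0 0 0.03 0" --pt "0 0 0.032 0"

```text
time: 5.9
ee_pos: [0.5811, -0.061, 0.2295]
tcp_rot: [180.0, -0.0, -119.2]
wrist_force: [0.1, 0.0, -2.5]
opening: 0.0146
grasp_force: 59.3
```

Emit:
arm_command --pt "0 0 0.001 0" --pt "0 0 0.002 0" --pt "0 0 0.003 0" --pt "0 0 0.004 0" --pt "0 0 0.005 0"

```text
time: 6.4
ee_pos: [0.5814, -0.0614, 0.2254]
tcp_rot: [-179.9, -0.0, -119.3]
wrist_force: [-1.0, -1.9, -1.4]
opening: 0.0146
grasp_force: 59.5
```

Emit:
arm_command --pt "0 0 0.001 0" --pt "0 0 0.0015 0" --pt "0 0 0.002 0" --pt "0 0 0.0025 0" --pt "0 0 0.003 0"

```text
time: 6.9
ee_pos: [0.5814, -0.0612, 0.2221]
tcp_rot: [-180.0, -0.0, -119.3]
wrist_force: [0.9, -3.3, -0.6]
opening: 0.0148
grasp_force: 59.7
```

Run:
```python
from h import *
o=bot.get_obs();print(o['ee_pos'],o['wrist_force'],o['torque'],o['tcp_rot'])
```

```text
[ 0.58135362 -0.06124246  0.22207396] [ 0.90689819 -3.31587819 -0.62217992] [-0.80771349 -0.31112326 -0.01129304] [-1.79974016e+02 -6.48360041e-03 -1.19255504e+02]
```

Emit:
arm_command --pt "0.0007 -0.0004 0 0" --pt "0.0013 -0.0007 0 0" --pt "0.0013 -0.0007 0.001 0" --pt "0.0013 -0.0007 0.002 0" --pt "0.0013 -0.0007 0.003 0"

```text
time: 7.4
ee_pos: [0.5812, -0.0625, 0.2187]
tcp_rot: [180.0, 0.0, -119.2]
wrist_force: [-0.0, -1.1, -1.9]
opening: 0.0145
grasp_force: 59.4
```

Run:
```python
from h import *
o=bot.get_obs();print(o['ee_pos'],o['wrist_force'],o['torque'],o['tcp_rot'])
```

```text
[ 0.58116263 -0.06245906  0.2187403 ] [-0.01735972 -1.06034507 -1.86710268] [-6.86566172e-02 -1.60049786e-01  2.22144002e-05] [ 1.79976320e+02  2.46660807e-03 -1.19244537e+02]
```

Emit:
arm_command --pt "0.0004 0 0.001 0" --pt "0.0004 0 0.002 0" --pt "0.0004 0 0.003 0" --pt "0.0004 0 0.004 0" --pt "0.0004 0 0.004 0"

```text
time: 7.9
ee_pos: [0.581, -0.0629, 0.2148]
tcp_rot: [180.0, -0.0, -119.2]
wrist_force: [0.7, -0.1, -3.3]
opening: 0.0146
grasp_force: 59.4
```

Emit:
arm_command --pt "0 0 0.001 0" --pt "0 0 0.002 0" --pt "0 0 0.002 0" --pt "0 0 0.003 0" --pt "0 0 0.003 0"

```text
time: 8.4
ee_pos: [0.5813, -0.0629, 0.2142]
tcp_rot: [-179.8, 0.1, -119.3]
wrist_force: [-2.3, -0.4, 10.5]
opening: 0.0149
grasp_force: 61.3
```

Run:
```python
from h import *
o=bot.get_obs();print(o['ee_pos'],o['wrist_force'],o['torque'],o['tcp_rot'])
```

```text
[ 0.58125715 -0.06293388  0.21416322] [-2.34965289 -0.39604681 10.5001847 ] [0.12997207 0.62011408 0.01194223] [-1.79845916e+02  6.89520387e-02 -1.19250585e+02]
```

Emit:
arm_command --pt "0 0 -0.003 0.1" --pt "0 0 -0.003 0.2" --pt "0 0 -0.0029 0.3" --pt "0 0 -0.0028 0.4" --pt "0 0 -0.0027 0.5"

```text
time: 8.9
ee_pos: [0.5812, -0.0627, 0.2153]
tcp_rot: [-180.0, 0.1, -148.1]
wrist_force: [0.5, 0.0, 1.3]
opening: 0.0146
grasp_force: 59.9
```

```bash
cat > t.py <<'E'
from h import *
np.set_printoptions(precision=3,suppress=True)
o=bot.get_obs();print(o['time'],o['ee_pos'],o['wrist_force'],o['torque'],o['tcp_rot'][2],o['joint_efforts'][5],o['q'][5])
E
python3 t.py
```

```text
8.9 [ 0.581 -0.063  0.215] [0.489 0.015 1.272] [ 0.26  -0.04   0.062] -148.11895933403576 -1.5607262402772903 -38.05382615384469
```

Emit:
arm_command --pt "0 0 -0.001 0.1" --pt "0 0 -0.001 0.2" --pt "0 0 -0.001 0.3" --pt "0 0 -0.0008 0.4" --pt "0 0 -0.0006 0.5"

```text
time: 9.4
ee_pos: [0.5811, -0.0626, 0.2148]
tcp_rot: [180.0, -0.0, -176.8]
wrist_force: [1.0, 2.4, -4.3]
opening: 0.0146
grasp_force: 59.2
```

```bash
python3 t.py
```

```text
9.4 [ 0.581 -0.063  0.215] [ 0.981  2.428 -4.312] [ 0.387 -0.434  0.134] -176.75898465123686 -1.5538528561592102 -9.406655791251419
```

Emit:
arm_command --pt "0 0 0.0001 0.04" --pt "0 0 0.0001 0.08" --pt "0 0 0.0002 0.12" --pt "0 0 0.0002 0.16" --pt "0 0 0.0003 0.2"

```text
time: 9.9
ee_pos: [0.5811, -0.0625, 0.2146]
tcp_rot: [180.0, -0.0, 171.9]
wrist_force: [2.2, 1.3, -3.1]
opening: 0.0149
grasp_force: 59.2
```

```bash
python3 t.py
```

```text
9.9 [ 0.581 -0.063  0.215] [ 2.214  1.334 -3.14 ] [ 0.519 -0.386  0.066] 171.9278003105093 -0.5739402584731579 1.910144722228968
```

Emit:
arm_command --pt "0 0 0.0001 0.06" --pt "0 0 0.0002 0.12" --pt "0 0 0.0002 0.18" --pt "0 0 0.0003 0.24" --pt "0 0 0.0004 0.3"

```text
time: 10.4
ee_pos: [0.5812, -0.0625, 0.2143]
tcp_rot: [179.9, -0.0, 154.7]
wrist_force: [2.1, 2.1, -5.1]
opening: 0.0148
grasp_force: 59.2
```

```bash
python3 t.py
```

```text
10.4 [ 0.581 -0.062  0.214] [ 2.091  2.116 -5.09 ] [ 0.587 -0.545  0.091] 154.6916807141129 -0.9001665003597736 19.1472178142016
```

Emit:
arm_command --pt "0 0 0.0001 0.06" --pt "0 0 0.0002 0.12" --pt "0 0 0.0002 0.18" --pt "0 0 0.0003 0.24" --pt "0 0 0.0004 0.3"

```text
time: 10.9
ee_pos: [0.5812, -0.0624, 0.2138]
tcp_rot: [179.9, -0.0, 137.5]
wrist_force: [2.9, 2.5, -4.0]
opening: 0.0146
grasp_force: 59.2
```

```bash
python3 t.py
```

```text
10.9 [ 0.581 -0.062  0.214] [ 2.894  2.526 -4.025] [ 0.671 -0.562  0.096] 137.509465910527 -0.8999438211321831 36.33375904280673
```

Emit:
arm_command --pt "0 0.0005 0.0001 0.06" --pt "0 0.001 0.0002 0.12" --pt "0 0.001 0.0002 0.18" --pt "0 0.001 0.0003 0.24" --pt "0 0.001 0.0004 0.3"

```text
time: 11.4
ee_pos: [0.5817, -0.062, 0.2135]
tcp_rot: [-180.0, -0.0, 120.3]
wrist_force: [0.3, 1.6, -4.3]
opening: 0.0149
grasp_force: 59.3
```

```bash
python3 t.py
```

```text
11.4 [ 0.582 -0.062  0.213] [ 0.278  1.629 -4.298] [ 0.19  -0.275  0.123] 120.30251488228339 -0.9019513987004757 53.603384891523454
```

Emit:
arm_command --pt "0 0 0.0001 0.06" --pt "0 0 0.0002 0.12" --pt "0 0 0.0002 0.18" --pt "0 0 0.0003 0.24" --pt "0 0 0.0004 0.3"

```text
time: 11.9
ee_pos: [0.5817, -0.062, 0.2131]
tcp_rot: [-180.0, -0.0, 103.1]
wrist_force: [1.6, 0.8, -2.8]
opening: 0.015
grasp_force: 59.3
```

```bash
python3 t.py
```

```text
11.9 [ 0.582 -0.062  0.213] [ 1.576  0.825 -2.761] [ 0.242 -0.364  0.048] 103.11385922094912 -0.9018565714359283 70.79495773417015
```

```bash
cat > r.py <<'E'
from h import *
a=[]
for i in range(5):
    cam('top'); o=bot.get_obs(); a.append(o['torque'][2])
a=np.array(a);print('rest',a.round(3),a.mean().round(3),o['time'])
E
python3 r.py
```

```text
rest [ 0.066  0.086  0.07   0.099 -0.004] 0.063 12.15
```

Emit:
arm_command --pt "0 0 0.0001 0.06" --pt "0 0 0.0002 0.12" --pt "0 0 0.0002 0.18" --pt "0 0 0.0003 0.24" --pt "0 0 0.0004 0.3"

```text
time: 12.65
ee_pos: [0.5818, -0.0621, 0.2127]
tcp_rot: [-180.0, -0.0, 86.0]
wrist_force: [1.6, 1.0, -5.7]
opening: 0.0143
grasp_force: 59.0
```

```bash
python3 t.py; python3 r.py
```

```text
12.65 [ 0.582 -0.062  0.213] [ 1.607  1.04  -5.733] [ 0.302 -0.454  0.104] 85.99598482880329 -0.8995585329830647 87.90844602333333
rest [0.103 0.088 0.035 0.09  0.085] 0.08 12.9
```

Emit:
arm_command --pt "0 0 0.0001 0.06" --pt "0 0 0.0002 0.12" --pt "0 0 0.0002 0.18" --pt "0 0 0.0003 0.24" --pt "0 0 0.0004 0.3"

```text
time: 13.4
ee_pos: [0.5817, -0.0622, 0.2124]
tcp_rot: [-180.0, 0.0, 68.8]
wrist_force: [1.8, 1.6, -6.4]
opening: 0.0144
grasp_force: 58.9
```

```bash
sed -i 's/range(5)/range(7)/' r.py; python3 t.py; python3 r.py
```

```text
13.4 [ 0.582 -0.062  0.212] [ 1.793  1.649 -6.399] [ 0.308 -0.636  0.145] 68.82079798110964 -0.898088738322258 105.07844731885436
rest [0.03  0.1   0.074 0.086 0.025 0.084 0.103] 0.072 13.75
```

Emit:
arm_command --pt "0 0 0.0002 0.05" --pt "0 0 0.0004 0.1" --pt "0 0 0.0006 0.15" --pt "0 0 0.0008 0.2" --pt "0 0 0.001 0.25"

```text
time: 14.25
ee_pos: [0.5818, -0.0622, 0.2121]
tcp_rot: [180.0, -0.0, 54.5]
wrist_force: [2.3, 1.1, -3.7]
opening: 0.0145
grasp_force: 59.3
```

```bash
python3 t.py; python3 r.py
```

```text
14.25 [ 0.582 -0.062  0.212] [ 2.283  1.081 -3.699] [ 0.317 -0.574  0.114] 54.48636238253381 -0.7232489436864853 119.41403402848351
rest [0.062 0.052 0.117 0.084 0.114 0.085 0.125] 0.091 14.6
```

Emit:
arm_command --pt "0 0 0.0001 0.04" --pt "0 0 0.0001 0.08" --pt "0 0 0.0002 0.12" --pt "0 0 0.0002 0.16" --pt "0 0 0.0003 0.2"

```text
time: 15.1
ee_pos: [0.5819, -0.0622, 0.2118]
tcp_rot: [180.0, -0.0, 43.0]
wrist_force: [1.4, 0.6, -0.5]
opening: 0.015
grasp_force: 59.7
```

```bash
python3 t.py; python3 r.py
```

```text
15.1 [ 0.582 -0.062  0.212] [ 1.377  0.599 -0.517] [ 0.292 -0.48   0.044] 43.03664410758644 -0.5429224669933319 130.86199859619703
rest [0.061 0.089 0.17  0.126 0.082 0.071 0.127] 0.104 15.45
```

Emit:
arm_command --pt "0 0 0.0001 0.04" --pt "0 0 0.0001 0.08" --pt "0 0 0.0002 0.12" --pt "0 0 0.0002 0.16" --pt "0 0 0.0003 0.2"

```text
time: 15.95
ee_pos: [0.5819, -0.0622, 0.2115]
tcp_rot: [180.0, -0.0, 31.6]
wrist_force: [1.4, 0.9, 2.4]
opening: 0.0149
grasp_force: 60.1
```

```bash
sed -i 's/range(7)/range(10)/' r.py; python3 t.py; python3 r.py
```

```text
15.95 [ 0.582 -0.062  0.212] [1.421 0.858 2.396] [ 0.25  -0.521  0.1  ] 31.565562413892074 -0.5267646163702011 142.3318650861376
rest [0.129 0.163 0.135 0.151 0.142 0.126 0.098 0.041 0.088 0.172] 0.125 16.45
```

Emit:
arm_command --pt "0 0 -0.0002 -0.08" --pt "0 0 -0.0005 -0.16" --pt "0 0 -0.0008 -0.25" --pt "0 0 -0.001 -0.25" --pt "0 0 -0.001 -0.25"

```text
time: 16.95
ee_pos: [0.5816, -0.0622, 0.2113]
tcp_rot: [-180.0, 0.0, 45.8]
wrist_force: [2.2, -0.1, -3.1]
opening: 0.0152
grasp_force: 59.5
```

```bash
sed -i 's/range(10)/range(5)/' r.py; python3 t.py; python3 r.py
```

```text
16.95 [ 0.582 -0.062  0.211] [ 2.185 -0.101 -3.087] [ 0.107 -0.771 -0.029] 45.806299960916554 -0.19003970548510551 128.09022270930322
rest [-0.032  0.008  0.021  0.036 -0.007] 0.005 17.2
```

Emit:
arm_command --pt "0 0 -0.003 0" --pt "0 0 -0.008 0" --pt "0 0 -0.02 0" --pt "0 0 -0.038 0" --pt "0 0 -0.055 0"

```text
time: 17.7
ee_pos: [0.5813, -0.0623, 0.2688]
tcp_rot: [180.0, 0.0, 45.9]
wrist_force: [-0.1, -0.9, -2.7]
opening: 0.0148
grasp_force: 59.4
```

Run:
```python
from h import *
go([.536,.086,.266],87)
C={n:cam(n) for n in('side','top')}
i=np.hstack([cv2.resize(C['side']['color'][190:310,310:410],(400,480),interpolation=cv2.INTER_CUBIC),cv2.resize(C['top']['color'][160:256,375:455],(400,480),interpolation=cv2.INTER_CUBIC)])
cv2.imwrite('pics/s2.png',i)
```

```text
at [ 0.5813 -0.0623  0.2688] 45.93 q1,q6 [ -6.1 128. ] shift [ 0.075  -0.1356  0.0028] turn -0.7168
```

Emit:
arm_command --pt "0.015 -0.027 0 -0.143" --pt "0.03 -0.054 0 -0.286" --pt "0.045 -0.0815 0 -0.429" --pt "0.06 -0.1085 0 -0.572" --pt "0.075 -0.1356 0 -0.715"

```text
time: 18.3
ee_pos: [0.5356, 0.087, 0.2667]
tcp_rot: [-180.0, 0.0, 87.2]
wrist_force: [0.6, 0.1, -1.5]
opening: 0.0152
grasp_force: 59.5
```

Emit:
arm_command --pt "0.029 -0.0108 0 -0.146" --pt "0.0577 -0.0215 0 -0.292" --pt "0.0866 -0.0323 0 -0.438" --pt "0.1155 -0.043 0 -0.584" --pt "0.1443 -0.0538 0 -0.73"

```text
time: 18.8
ee_pos: [0.4897, 0.2339, 0.2668]
tcp_rot: [-180.0, 0.0, 129.1]
wrist_force: [0.5, -0.5, -2.7]
opening: 0.0144
grasp_force: 59.5
```

Emit:
arm_command --pt "0 0 0 -0.146" --pt "0 0 0 -0.292" --pt "0 0 0 -0.438" --pt "0 0 0 -0.584" --pt "0 0 0 -0.73"

```text
time: 19.3
ee_pos: [0.4902, 0.2328, 0.2667]
tcp_rot: [-180.0, -0.0, 170.9]
wrist_force: [0.3, -0.1, -3.6]
opening: 0.0149
grasp_force: 59.4
```

Run:
```python
from h import *
go([.490,.2335,.160],182)
```

```text
at [0.4902 0.2328 0.2667] 170.91 q1,q6 [25.4 34.5] shift [0.0003 0.0006 0.1067] turn -0.1936
```

Emit:
arm_command --pt "0 0.0003 0.025 -0.06" --pt "0 0.0003 0.05 -0.12" --pt "0 0.0003 0.075 -0.194" --pt "0 0.0003 0.095 -0.194" --pt "0 0.0003 0.104 -0.194"

```text
time: 19.8
ee_pos: [0.4895, 0.2327, 0.1607]
tcp_rot: [-179.9, -0.2, -178.3]
wrist_force: [-0.3, -0.1, -2.2]
opening: 0.0147
grasp_force: 59.4
```

Emit:
arm_command --pt "0 0 0.004 0" --pt "0 0 0.008 0" --pt "0 0 0.012 0" --pt "0 0 0.016 0" --pt "0 0 0.02 0"

```text
time: 20.3
ee_pos: [0.4907, 0.2334, 0.1431]
tcp_rot: [180.0, 0.0, -178.3]
wrist_force: [-0.1, -0.1, -2.6]
opening: 0.0148
grasp_force: 59.4
```

View pics/s2.png

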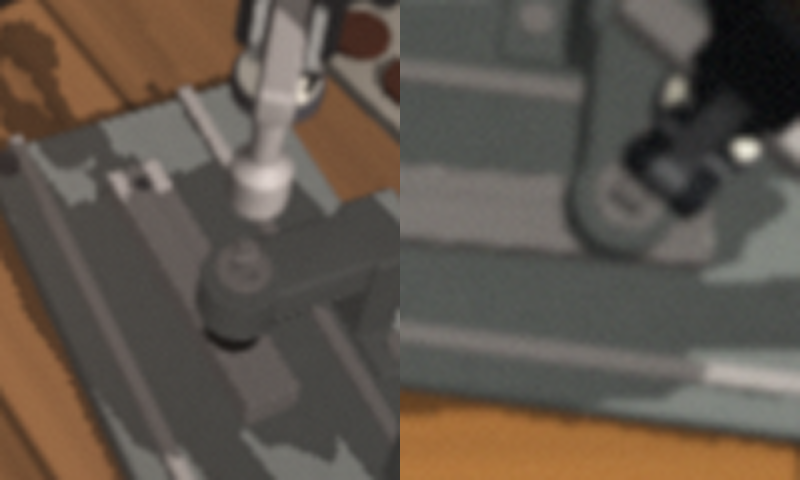

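Emit:
arm_command --pt "0 0 0.004 0" --pt "0 0 0.008 0" --pt "0 0 0.012 0" --pt "0 0 0.014 0" --pt "0 0 0.0155 0"

```text
time: 20.8
ee_pos: [0.4908, 0.2334, 0.1287]
tcp_rot: [180.0, 0.1, -178.3]
wrist_force: [-3.6, -1.7, 15.1]
opening: 0.0147
grasp_force: 61.9
```

```bash
python3 t.py
```

```text
20.8 [0.491 0.233 0.129] [-3.59  -1.704 15.108] [-0.556  0.888  0.009] -178.32308449338643 -0.0007308519707294181 23.757026772721723
```

Emit:
arm_command --pt "0 0 -0.0015 0" --pt "0 0 -0.0015 0" --pt "0 0 -0.0015 0" --pt "0 0 -0.0015 0" --pt "0 0 -0.0015 0" --hand 0.05

```text
time: 21.3
ee_pos: [0.4905, 0.2333, 0.1289]
tcp_rot: [-180.0, -0.0, -178.3]
wrist_force: [1.1, 0.4, -0.5]
opening: 0.0504
grasp_force: 0.0
```

Emit:
arm_command --pt "0 0 -0.015 0" --pt "0 0 -0.04 0" --pt "0 0 -0.07 -0.12" --pt "0 0 -0.1 -0.25" --pt "0 0 -0.12 -0.38"

```text
time: 21.8
ee_pos: [0.4907, 0.2334, 0.2525]
tcp_rot: [180.0, 0.2, -156.2]
wrist_force: [-0.2, 1.2, 0.5]
opening: 0.0496
grasp_force: 0.0
```

Run:
```python
from h import *
C={n:cam(n) for n in('side','top')}
go([.535,.135,.25],-96.5)
for q in('block','block_inner','key'):
    r=[bot.mark_of(n,q) for n in('side','top')]
    print(q,[(np.round(d['location'],1),round(d['confidence'],2)) for x in r for d in x[:1]])
    if r[1]: print(atz(C['top'],r[1][0]['location'],.015 if q=='key' else .022))
t=C['top']['color']; z=lambda b,a,h,w,k:cv2.resize(t[b:b+h,a:a+w],None,fx=k,fy=k,interpolation=cv2.INTER_CUBIC)
A=z(180,350,42,100,8); B=z(205,185,80,110,3); S=cv2.resize(C['side']['color'][130:210,210:330],None,fx=3,fy=3,interpolation=cv2.INTER_CUBIC)
im=np.zeros((336+240,800,3),np.uint8); im[:336]=A; im[336:,:330]=B; im[336:,340:700]=S
cv2.imwrite('pics/m1.png',im)
```

```text
at [0.4913 0.2337 0.2533] -156.35 q1,q6 [25.4  1.8] shift [-0.0004 -0.1079  0.0033] turn -1.0446
block [(array([356. , 267.3]), 0.57), (array([396.2, 203.5]), 0.74)]
[ 0.58619585 -0.02702031  0.022     ]
block_inner [(array([377.5, 295.1]), 0.98), (array([435.3, 210. ]), 0.6)]
[ 0.57079655 -0.10598779  0.022     ]
key [(array([265.7, 207.2]), 0.77), (array([271.5, 255.1]), 0.68)]
[0.48743914 0.2293368  0.015     ]
```

View pics/m1.png

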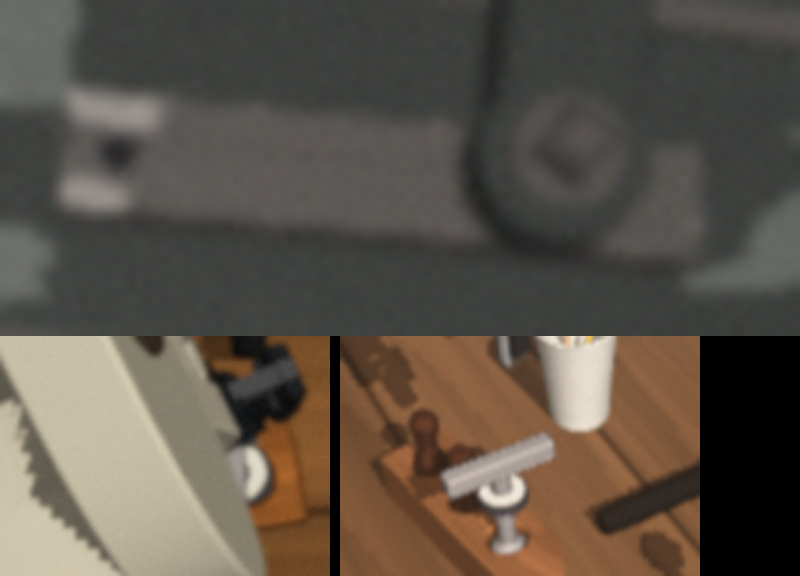

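Run:
```python
from h import *
c=cam('top')
w=np.array([atz(c,(np.array(p)+.5)/8-.5+[350,180],.042)[:2] for p in[(68,90),(58,206),(698,260),(705,148)]])
print(w.round(4)); o=(w[0]+w[1])/2;i=(w[2]+w[3])/2;d=o-i;L=np.linalg.norm(d);d/=L
yaw=np.degrees(np.arctan2(-d[0],d[1]));print('L',L,'W',np.linalg.norm(w[0]-w[1]),np.linalg.norm(w[2]-w[3]),'yaw',yaw,'out',o,'in',i)
g=o-d*.014;print('grip',g); 
go([*g,.10],yaw-90); go([*g,.25],yaw-90)
```

```text
[[ 0.6105  0.0512]
 [ 0.5809  0.0548]
 [ 0.5634 -0.1041]
 [ 0.5917 -0.1077]]
L 0.15991386143251554 W 0.029746322384091042 0.028552082748956015 yaw -6.5173340924961 out [0.59568953 0.05301226] in [ 0.5775387  -0.10586817]
grip [0.59410048 0.03910273]
at [0.4902 0.2331 0.2481] -156.6 q1,q6 [25.4  2. ] shift [-0.0183 -0.2193  0.1481] turn -1.0486
at [0.4902 0.2331 0.2481] -156.6 q1,q6 [25.4  2. ] shift [-0.0183 -0.2193 -0.0019] turn -1.0486
```

Emit:
arm_command --pt "-0.0018 -0.022 0 -0.105" --pt "-0.0036 -0.044 0 -0.21" --pt "-0.0055 -0.066 0 -0.315" --pt "-0.0073 -0.088 0 -0.42" --pt "-0.0092 -0.11 0 -0.524"

```text
time: 22.75
ee_pos: [0.5429, 0.1352, 0.2484]
tcp_rot: [180.0, -0.0, -126.3]
wrist_force: [-0.1, 0.6, 0.2]
opening: 0.05
grasp_force: 0.0
```

Emit:
arm_command --pt "0.0094 -0.02 0 -0.105" --pt "0.0188 -0.04 0.01 -0.21" --pt "0.0283 -0.06 0.03 -0.315" --pt "0.0377 -0.08 0.06 -0.42" --pt "0.0471 -0.0995 0.1 -0.524"

```text
time: 23.25
ee_pos: [0.5955, 0.0381, 0.1489]
tcp_rot: [-179.9, 0.0, -96.3]
wrist_force: [1.3, -0.0, -0.4]
opening: 0.0501
grasp_force: 0.0
```

Run:
```python
from h import *
cam('top');go([.5941,.0391,.045],-96.5)
```

```text
at [0.5938 0.0356 0.1403] -96.01 q1,q6 [  3.5 -80.5] shift [-0.0035  0.0001  0.0953] turn 0.0086
```

Emit:
arm_command --pt "-0.001 0 0.03 0" --pt "-0.001 0 0.06 0" --pt "-0.001 0 0.08 0" --pt "-0.001 0 0.092 0" --pt "-0.001 0 0.092 0"

```text
time: 23.8
ee_pos: [0.5936, 0.04, 0.0551]
tcp_rot: [179.8, -0.0, -96.5]
wrist_force: [0.2, -0.1, 0.7]
opening: 0.0495
grasp_force: 0.0
```

Run:
```python
from h import *
cam('top');cam('top');go([.5941,.0391,.045],-96.5);print(bot.get_obs()['wrist_force'])
```

```text
at [0.595  0.0401 0.0578] -96.52 q1,q6 [  3.9 -79.6] shift [0.0011 0.0008 0.0128] turn -0.0003
[ 0.16302406 -0.19774045 -0.6848299 ]
```

Emit:
arm_command --pt "0.0005 0 0.004 0" --pt "0.0005 0 0.008 0" --pt "0.0005 0 0.0105 0" --pt "0.0005 0 0.0105 0" --pt "0.0005 0 0.0105 0"

```text
time: 24.4
ee_pos: [0.5947, 0.0395, 0.0466]
tcp_rot: [-180.0, 0.0, -96.5]
wrist_force: [0.0, 0.2, -0.2]
opening: 0.0506
grasp_force: 0.0
```

Emit:
arm_command --pt "0 0 0 0" --pt "0 0 0 0" --pt "0 0 0 0" --pt "0 0 0 0" --pt "0 0 0 0" --hand 0.02 --grip_force 50

```text
time: 24.9
ee_pos: [0.5947, 0.0395, 0.0469]
tcp_rot: [-180.0, 0.0, -96.5]
wrist_force: [-3.8, 0.8, 6.2]
opening: 0.0284
grasp_force: 51.7
```

```bash
python3 t.py
```

```text
24.9 [0.595 0.04  0.047] [-3.844  0.848  6.157] [ 0.07   0.657 -0.128] -96.50837455721268 -0.19894578494131565 -79.69268847632092
```

Emit:
arm_command --pt "-0.002 0 0 0" --pt "-0.004 0 0 0" --pt "-0.006 0 0 0" --pt "-0.008 0 0 0" --pt "-0.01 0 0 0"

```text
time: 25.4
ee_pos: [0.5959, 0.0461, 0.0469]
tcp_rot: [-179.9, -0.4, -96.7]
wrist_force: [-2.0, -18.6, 6.5]
opening: 0.0288
grasp_force: 51.8
```

```bash
python3 t.py
```

```text
25.4 [0.596 0.046 0.047] [ -2.04  -18.646   6.478] [-3.584  0.617 -0.047] -96.65734488900652 -0.07680526468902826 -78.75613888527499
```

Emit:
arm_command --pt "-0.002 0 0 0" --pt "-0.004 0 0 0" --pt "-0.006 0 0 0" --pt "-0.008 0 0 0" --pt "-0.01 0 0 0"

```text
time: 25.9
ee_pos: [0.5971, 0.056, 0.0469]
tcp_rot: [-179.9, -0.4, -96.7]
wrist_force: [-1.4, -19.3, 5.8]
opening: 0.0286
grasp_force: 51.8
```

```bash
python3 t.py
python3 - <<'E'
from h import *
c=cam('top');r=bot.find_in('top','block');print(r[:1]);r=bot.mark_of('top','block_inner');print(r[:1])
E
```

```text
25.9 [0.597 0.056 0.047] [ -1.374 -19.349   5.755] [-3.54   0.522  0.075] -96.65803649336259 -0.03553717746399343 -77.82055231590749
[]
[]
```

Emit:
arm_command --pt "-0.001 0 -0.0005 0" --pt "-0.002 0 -0.001 0" --pt "-0.003 0 -0.001 0" --pt "-0.0045 0 -0.001 0" --pt "-0.006 0 -0.001 0"

```text
time: 26.55
ee_pos: [0.5974, 0.0626, 0.0469]
tcp_rot: [180.0, -0.3, -96.6]
wrist_force: [-1.6, -15.0, -0.0]
opening: 0.0285
grasp_force: 51.1
```

```bash
python3 t.py
python3 - <<'E'
from h import *
a=[]
for i in range(3): c=cam('side'); a.append(bot.get_obs()['wrist_force'])
print(np.mean(a,0).round(2)); p=bot.get_obs()['ee_pos'];q=proj(c,[.5775,-.1059,.042])
print('inner start px',q)
cv2.imwrite('pics/n1.png',cv2.resize(c['color'][200:320,290:410],None,fx=4.8,fy=4.8,interpolation=cv2.INTER_CUBIC))
E
```

```text
26.55 [0.597 0.063 0.047] [ -1.632 -15.044  -0.045] [-2.845  0.273  0.019] -96.62134953006134 0.0024022844445426017 -77.26819926629977
[ -0.94 -13.82   0.43]
inner start px [[378.23205965 288.43063128]]
```

View pics/n1.png

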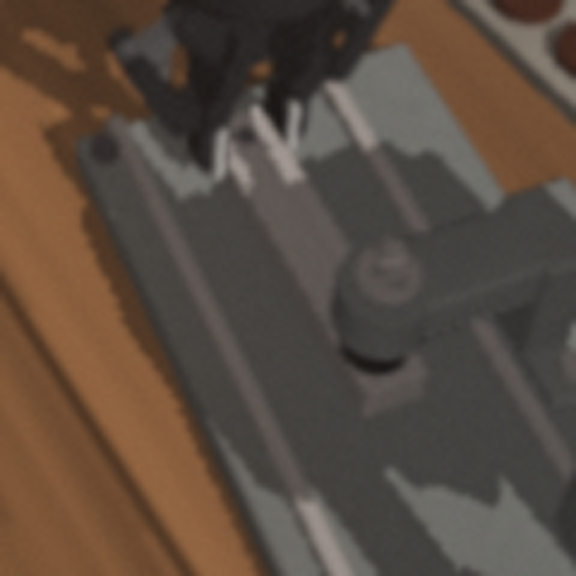

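Emit:
arm_command --pt "-0.0008 0 -0.0004 0" --pt "-0.0016 0 -0.0007 0" --pt "-0.0024 0 -0.0007 0" --pt "-0.0032 0 -0.0007 0" --pt "-0.004 0 -0.0007 0"

```text
time: 27.2
ee_pos: [0.5975, 0.067, 0.047]
tcp_rot: [179.9, -0.3, -96.6]
wrist_force: [-0.7, -12.3, -3.3]
opening: 0.0288
grasp_force: 50.6
```

```bash
python3 t.py
python3 - <<'E'
from h import *
a=[]
for i in range(4): c=cam('side'); a.append(bot.get_obs()['wrist_force'])
print(np.mean(a,0).round(2))
E
```

```text
27.2 [0.598 0.067 0.047] [ -0.736 -12.298  -3.253] [-2.384  0.05   0.032] -96.59711694576619 0.019523591618053615 -76.89851660000227
[ -0.75 -11.52  -3.84]
```

Emit:
arm_command --pt "-0.004 0 0.0003 0" --pt "-0.008 0 0.0005 0" --pt "-0.012 0 0.0005 0" --pt "-0.017 0 0.0005 0" --pt "-0.022 0 0.0005 0"

```text
time: 27.9
ee_pos: [0.6002, 0.0887, 0.0469]
tcp_rot: [180.0, -0.3, -96.6]
wrist_force: [-1.6, -13.6, -1.2]
opening: 0.0288
grasp_force: 51.0
```

Emit:
arm_command --pt "-0.004 0 0 0" --pt "-0.008 0 0 0" --pt "-0.012 0 0 0" --pt "-0.017 0 0 0" --pt "-0.022 0 0 0"

```text
time: 28.4
ee_pos: [0.6028, 0.1131, 0.047]
tcp_rot: [179.9, -0.0, -96.5]
wrist_force: [0.0, -1.4, -4.1]
opening: 0.0286
grasp_force: 50.6
```

```bash
python3 t.py
python3 - <<'E'
from h import *
for i in range(2): c=cam('side')
o=bot.get_obs();print(o['ee_pos'],o['wrist_force'])
E
```

```text
28.4 [0.603 0.113 0.047] [ 0.027 -1.427 -4.067] [-0.412  0.016  0.006] -96.51547112995938 -0.1433417061343789 -72.85666502254323
[0.60292255 0.11398498 0.04720628] [-1.19278597  1.50219636 -4.34875122]
```

Emit:
arm_command --pt "0 0 0.0005 0" --pt "0 0 0.0008 0" --pt "0 0 0.0008 0" --pt "0 0 0.0008 0" --pt "0 0 0.0008 0"

```text
time: 29.0
ee_pos: [0.6032, 0.113, 0.047]
tcp_rot: [-180.0, 0.0, -96.5]
wrist_force: [-0.2, 3.5, -3.1]
opening: 0.0284
grasp_force: 50.7
```

Emit:
arm_command --pt "0 0 0 0" --pt "0 0 0 0" --pt "0 0 0 0" --pt "0 0 0 0" --pt "0 0 0 0" --hand 0.05

```text
time: 29.5
ee_pos: [0.6032, 0.1129, 0.047]
tcp_rot: [-180.0, -0.0, -96.5]
wrist_force: [-0.9, -0.2, 0.0]
opening: 0.05
grasp_force: 0.0
```

Emit:
arm_command --pt "0 0 -0.01 0" --pt "0 0 -0.04 0" --pt "0 0 -0.08 0" --pt "0 0 -0.13 0" --pt "0 0 -0.18 0"

```text
time: 30.0
ee_pos: [0.6025, 0.1129, 0.2294]
tcp_rot: [-180.0, 0.0, -96.5]
wrist_force: [1.1, 0.2, 0.5]
opening: 0.0498
grasp_force: 0.0
```

Emit:
arm_command --pt "0 0.03 0 0" --pt "0 0.06 0 0" --pt "0 0.09 0 0" --pt "0 0.12 0 0" --pt "0 0.15 0 0"

```text
time: 30.5
ee_pos: [0.4528, 0.13, 0.2277]
tcp_rot: [-179.9, 0.0, -96.5]
wrist_force: [-0.3, 0.2, -0.6]
opening: 0.0502
grasp_force: 0.0
```

Run:
```python
from h import *
C={n:cam(n) for n in('side','top')};c=C['top'];cv2.imwrite('pics/f.png',np.hstack([cv2.resize(C['side']['color'][90:330,200:440],(400,400)),cv2.resize(c['color'][110:270,180:340],(400,400))]))
for q in ('block','block_inner','key'): print(q,[(n,np.round(d['location'],1),round(d['confidence'],2),atz(C[n],d['location'],.022 if q!='key' else .015).round(4)) for n in C for d in bot.mark_of(n,q)[:1]])
```

```text
block [('side', array([345.5, 240.4]), 0.55, array([0.5963, 0.0388, 0.022 ]))]
block_inner [('side', array([360.5, 267.4]), 0.88, array([ 0.5845, -0.0375,  0.022 ])), ('top', array([397.8, 204.6]), 0.61, array([ 0.5838, -0.0302,  0.022 ]))]
key [('side', array([266.8, 208.6]), 0.89, array([0.4862, 0.2207, 0.015 ]))]
```

View pics/f.png

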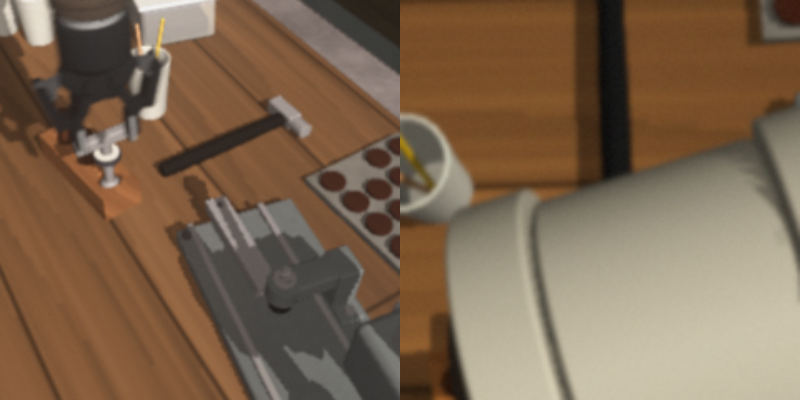

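The block lies flat and clear of the stop, the key stands in its hole, and the arm is touching nothing, so I am handing the job in.

```bash
python3 -c "
from workcell import bot
print(bot.job_done())"
```

```text
the job is handed in; nothing more can be done
None
```

I handed the job in at about 31 s with all steps done in order. The stop is screwed down and the block dragged out (12–19 N pull, never jammed), lying flat about 30 mm clear of the stop axis with its outer end about 17 mm past the bed's end, and the key is upright in its hole. The one uncertainty is the nip, which I never measured directly: torque suggested 4–6 N and the drag about 7–8 N (possibly up to 11), against the 10 N limit.

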